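# Clear the hopper hatch, lift it over centre and hold it below balance

## Robot

A 6-joint arm with a two-finger parallel gripper is mounted at the origin on the work surface. World frame = base frame: x ahead of the robot, y to its left, z up, the work surface at z = 0. Lengths are in m, angles in rad, forces in N, time in s.
With the tool pointing down it reaches from about 0.35 to 0.725 m from the base axis. Payload 6 kg.
Tool frame: the origin (TCP) lies on the centre line of the jaws, within the pads' length; the fingertips stand 14 mm ahead of it and the grasp point (between the pads) lies 5 mm behind it; z points along the fingers, x is the direction in which the jaws open and shut, and the axes are right-handed (so a half turn about z gives the same grasp; the last joint's range is limited). The gripper opens to 85 mm and grips with 20 to 120 N. Pads are 22 mm wide; open, the fingers measure 114 mm over their backs; the gripper's body (76 mm by 85 mm) begins 54 mm behind the grasp point. The pads swing forward as they close: fully open they stand 13 mm farther back than shut.
Start: joints at [1.544, 0.04, 0.085, 0, -1.615, -0.334], TCP at [0.212, 0.561, 0.21] pointing down, gripper open.
Joint ranges: [-2.56, 2.56], [-1.29, 2.01], [-1.08, 1.49], [-3.29, 1.98], [-2.81, -0.18], [-2.99, 2.99]. Speed limits (rad/s): [2.57, 2.57, 3.01, 3.14, 3.14, 3.14].

## Interface

Orientations are given as a unit quaternion [w, x, y, z].
In Python, from station import manip gives the robot as it stands.
- The arm moves only by the shell command python3 -m jog 'ROWS' [FORCE]. ROWS is text: rows parted by semicolons, each of 7 numbers parted by spaces: the shift along the tool's x, y, z in m, then the turn, a rotation vector about the tool's x, y, z in rad, then the opening in per cent of the stroke, from 0 (shut) to 100 (fully open). In form: x y z ax ay az fingers; .... A call has 1 to 10 rows; each row shifts and turns the pose as measured when the row begins, along the tool's axes as they then stand; what a row does not reach is not made up. A row lasts 1/12 s, in which the tool goes at most 41.7 mm and 7.16 degrees, less where a joint would pass 70% of its speed; a pose out of reach is approached as far as the arm can. A call is refused whole if a number of a shift passes 0.0417 or a number of a turn 0.125, either way. A call with a gripper value outside its range is refused whole. The fingers move at their own pace and stop on an object; FORCE is the grip in N (left out, the last holds). Time passes only in rows, so rows that do not move let the fingers close. It gives the time, the measured TCP pose, the force and the opening at its end, in the units of the state.
- manip.read_state(): the state, without advancing time (a new reading comes with each control period).
- manip.snapshot(name): name is "scene" or "top"; returns a dict with "pixels" (384x512x3 uint8, red, green, blue), "fovy" (degrees; the focal length in pixels is half the picture's height over the tangent of half this angle, whatever the lens; pixels are square), "cx", "cy" (the principal point, pixels), "eye" and "rotation" of the camera in the world. Camera axes: x right, y down, z forward; pixel columns grow to the right and rows downward; lengths in m; the calibration is good to about 2 mm. A picture is of the moment at which its call begins. There is no depth.
- manip.close_job(): hands the job in, once; it reports no verdict.
The state is a dict: "time": time; "q": joint angles; "joint_vel": joint speeds; "joint_efforts": joint torques, N m; "eef_pos": TCP position; "tcp_rot": TCP orientation; "wrist_force": force on the tool from outside, world axes, zero at the start; "torque": the same for the moment, N m; "grip_width": finger opening in m.
Only numpy, scipy, OpenCV 4.12 (cv2) and the standard library are available. Lean on these libraries where they do the work, as an engineer would, in place of code of your own. Each camera call takes 0.05 s, during which the arm holds its last target.

## Task

Take the tin off the closed hatch of the bench hopper and stand it upright in the green tray, let go of it, then raise the sprung hatch (the red bar is its handle) until the black pointers have passed clear above the red marks (its balance point). Without letting it fly up to its stop or slam, bring it back down and keep holding it still with the gripper on it, pointers on the yellow sections just below the red marks: the program finishes while holding it there, so that a colleague can look inside. Do not knock the tin over, and leave the other things on the bench where they are.

Things in the scene. Friction and masses are not known exactly. Their poses are not given: they have to be found in the camera images.
- hopper: Grey bench hopper, fixed, base 230 x 235 mm, rim 130 mm high. Origin on the bench under the middle of the closed hatch; x points from red bar to hinge, z up. Top of the closed hatch 138.5 mm up. At both sides (117 mm off the middle) a fixed steel arc, radius 120 mm about the hinge, rises to 254 mm; on it hatch angles 0.66 to 0.92 rad are yellow, 0.92 to 0.98 red
- hatch (a joint): Hatch angle, rad: 0 shut and level, grows as the bar's edge swings up and away from the robot, stop at 1.5. Sprung: balances at 0.95 (mid red mark), below it sinks shut, above it flies up by itself. Lifting at the bar takes 1.6 N when shut, less nearer balance. Black pointers on its sides ride on the arcs. On yellow: 0.66 to 0.92; clear above red: over 1.03
- hatch_handle (a point): Middle of the hatch's red round grip bar: 14 mm diameter, 110 mm long, parallel to the hinge, level with the hatch plate (200 wide, 170 deep, 8 mm thick) and 45 mm in front of its near edge, free all round; arms at its two ends join it to the plate. Can be pinched from above, closing along the hopper's x; it can turn in the grip. Axes turn with the hatch, as the hopper's at 0
- hatch_hinge (a point): Middle of the hinge line of the hatch, level with the bar when shut; the bar moves on a circle of 215 mm radius about it. The hinge line is the y axis of the hopper
- tin: Closed steel can with a yellow label, 56 mm diameter, 85 mm tall, about 0.2 kg, standing on the closed hatch. Origin in the middle of its underside, z up its axis
- tray: Open green plastic tray, fixed, 170 x 170 mm outside, 25 mm high, walls and floor 5 mm. Origin in the middle of its underside, x and y along its sides
- bowl: Bystander: red plastic bowl, 160 mm across, 60 mm high. Origin under its middle
- jar: Bystander: green jar with a pale lid and label, 66 mm diameter, 90 mm tall. Origin under its middle
- driver: Bystander: screwdriver with a red handle, 170 mm long, lying. Origin under its middle, x along it
- tape: Bystander: white tape roll lying flat, 90 mm diameter, 45 mm high. Origin under its middle
- carton: Bystander: closed cardboard carton 70 x 100 x 50 mm. Origin under its middle
- brush: Bystander: flat brush with a grey head and pale wooden handle, lying. Origin under its middle, x along it

How it is judged:
By the outcome, as a careful person would: the job done as asked, in the order asked, and still so for the second after the job is handed in, while the arm keeps its last pose, push and grip.
It also fails if it takes over 64 s, if anything falls off the work surface, if the arm or the gripper's body presses on something with over 40 N, if the wrist force passes 120 N, or if a joint passes its speed limit or range.

## Working session

There is one attempt and no reset: what is moved stays moved. The work goes in short steps, Python scripts to look and compute and a shell command to move; the robot and the scene stay as the last step left them, time stands still between calls to the robot, and variables do not carry over. Pictures are saved under pics/ and viewed, and the job is handed in when it is done.

```bash
mkdir -p pics; ls; python3 - <<'E'
from station import manip
import cv2,numpy as np
s=manip.read_state(); print({k:np.round(v,3).tolist() for k,v in s.items()})
for n in("scene","top"):
    d=manip.snapshot(n); cv2.imwrite(f"pics/{n}0.png",d["pixels"][:,:,::-1]); print(n,d["fovy"],d["cx"],d["cy"],d["eye"],np.round(d["rotation"],4).tolist())
E
```

```text
pics
{'time': 0.0, 'q': [1.544, 0.041, 0.084, -0.0, -1.616, -0.334], 'joint_vel': [-0.0, -0.001, -0.001, 0.001, -0.001, 0.0], 'joint_efforts': [-0.001, -36.821, 34.743, 6.933, -0.005, -0.0], 'eef_pos': [0.212, 0.561, 0.209], 'tcp_rot': [-0.001, -0.569, 0.822, -0.001], 'wrist_force': [-0.033, -0.043, 0.837], 'torque': [0.041, 0.011, 0.028], 'grip_width': 0.085}
scene 55.37309319918517 257.3021171045198 198.4806312398418 [ 0.98301337 -0.5755228   1.14250061] [-0.2845, 0.8955, 0.3275, -0.099]
top 43.852315914579194 248.90477380934388 188.03982118306646 [ 0.3472197  -0.0042097   1.56337751] [-0.0468, 0.7142, -0.6966, 0.0496]
```

View pics/scene0.png

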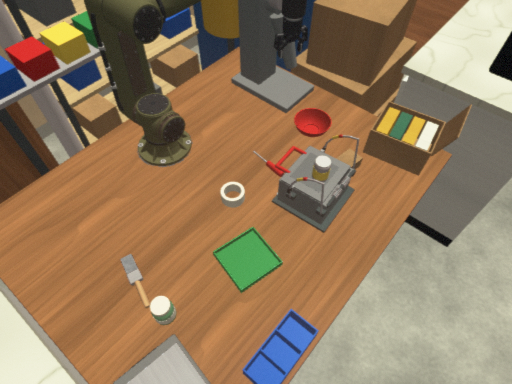

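View pics/top0.png

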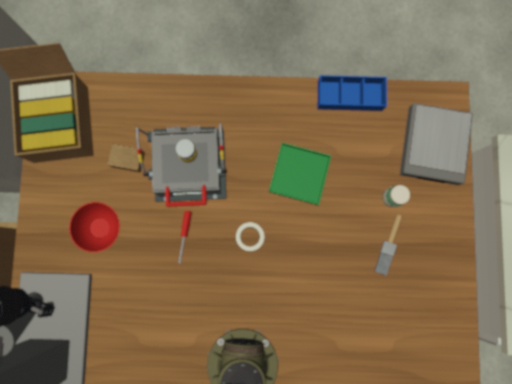

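```bash
cat > h.py <<'E'
from station import manip
import cv2,numpy as np
from scipy.spatial.transform import Rotation as R
def cam(n):
    d=manip.snapshot(n); q=d["rotation"]
    d["f"]=192/np.tan(np.radians(d["fovy"]/2)); d["R"]=R.from_quat(np.r_[q[1:],q[0]]).as_matrix(); return d
def proj(d,P):
    c=d["R"].T@(np.asarray(P,float)-d["eye"]); return np.array([d["cx"]+d["f"]*c[0]/c[2],d["cy"]+d["f"]*c[1]/c[2]])
def ray(d,u,v):
    r=d["R"]@np.array([(u-d["cx"])/d["f"],(v-d["cy"])/d["f"],1.]); return r
def onz(d,u,v,z):
    r=ray(d,u,v); return d["eye"]+r*(z-d["eye"][2])/r[2]
def tool():
    s=manip.read_state(); q=s["tcp_rot"]; return np.array(s["eef_pos"]),R.from_quat(np.r_[q[1:],q[0]])
E
python3 - <<'E'
from h import *
for n in("scene","top"):
    d=cam(n); print(n,proj(d,[0,0,0]),proj(d,[.212,.561,.21]),proj(d,[.5,0,0]),proj(d,[.5,.3,0]))
    im=d["pixels"][:,:,::-1]
    if n=="top":
        a=im[110:215,100:340]; 
    else: a=im[110:300,200:380]
    cv2.imwrite(f"pics/{n}c.png",cv2.resize(a,None,fx=3.2 if n=="top" else 3.1,fy=3.2 if n=="top" else 3.1,interpolation=cv2.INTER_CUBIC))
E
```

```text
scene [164.39393302 145.55677036] [288.42601774  60.99988507] [254.5555615  209.50393693] [301.8462314  162.89166522]
top [242.06702149 364.75586723] [ 40.96163076 297.69094721] [246.0996528  206.61292902] [154.92263601 204.32925491]
```

View pics/scenec.png

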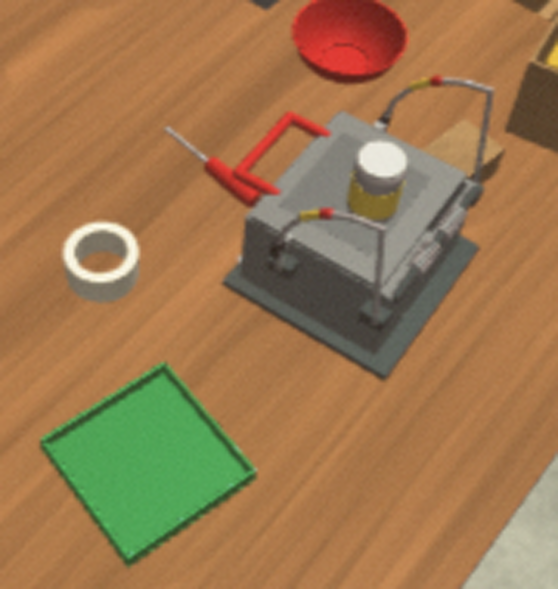

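View pics/topc.png

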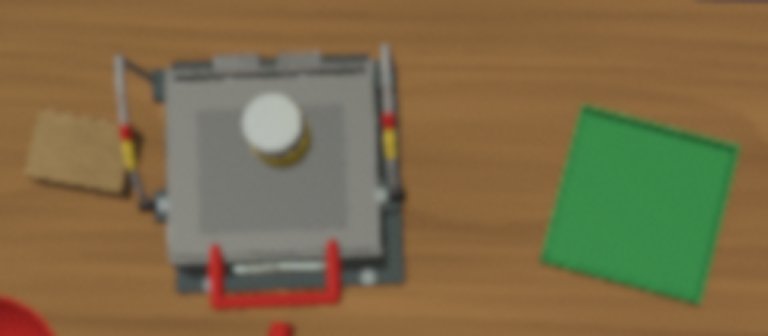

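```bash
python3 - <<'E'
from h import *
for n in("scene","top"):
    d=cam(n); hsv=cv2.cvtColor(d["pixels"],cv2.COLOR_RGB2HSV)
    g=cv2.inRange(hsv,(50,120,60),(80,255,255)); g=cv2.morphologyEx(g,cv2.MORPH_OPEN,np.ones((3,3)))
    cs=sorted(cv2.findContours(g,0,1)[0],key=cv2.contourArea)[-3:]
    for c in cs:
        if cv2.contourArea(c)<500: continue
        m=cv2.minAreaRect(c); b=cv2.boxPoints(m)
        e=cv2.approxPolyDP(c,6,True)[:,0]
        P=np.array([onz(d,*p,.025)[:2] for p in e]); print(n,"tray",e.tolist(),P.round(3).tolist(),P.mean(0).round(4))
    # tin lid
    x0,y0,x1,y1=(300,145,345,195) if n=="scene" else (165,130,205,170)
    roi=hsv[y0:y1,x0:x1]
    w=cv2.inRange(roi,(0,0,170),(180,60,255)); N,l,st,ce=cv2.connectedComponentsWithStats(w)
    for i in range(1,N):
        if st[i,4]>30: print(n,"lid",st[i],ce[i]+[x0,y0],onz(d,*(ce[i]+[x0,y0]),.2235).round(4))
    y=cv2.inRange(roi,(18,120,60),(35,255,255)); N,l,st,ce=cv2.connectedComponentsWithStats(y)
    for i in range(1,N):
        if st[i,4]>15: print(n,"label",st[i],ce[i]+[x0,y0])
    r=cv2.inRange(hsv,(0,170,100),(8,255,255))|cv2.inRange(hsv,(174,170,100),(180,255,255)); N,l,st,ce=cv2.connectedComponentsWithStats(r)
    for i in range(1,N):
        if st[i,4]>10: print(n,"red",st[i],ce[i].round(1))
E
```

```text
scene tray [[253, 231], [216, 254], [239, 287], [278, 265]] [[0.565, -0.085], [0.527, -0.234], [0.664, -0.27], [0.712, -0.13]] [ 0.6169 -0.1797]
scene lid [ 15  10  17  12 154] [323.03896104 160.7012987 ] [0.6424 0.1821 0.2235]
scene label [ 13  24  16  12 116] [319.71551724 175.09482759]
scene red [  5  36  49  31 766] [29.3 50.8]
scene red [294 108  38  27 800] [312.3 120.9]
scene red [266 146  39  30 275] [282.1 161.6]
top tray [[282, 144], [271, 191], [318, 203], [329, 157]] [[0.708, -0.113], [0.551, -0.08], [0.515, -0.233], [0.668, -0.268]] [ 0.6104 -0.1736]
top lid [ 11  10  17  16 215] [184.27906977 147.59069767] [0.6435 0.1809 0.2235]
top label [19 22 12 10 31] [191.12903226 157.70967742]
top red [165 187  42  20 265] [185.5 200.5]
top red [  69  202   51   51 1816] [ 96.  226.9]
top red [181 211  10  26 183] [185.6 223. ]
```

```bash
python3 - <<'E'
from h import *
d=cam("top"); p=d["pixels"].astype(float); 
red=np.clip(p[:,:,0]-p[:,:,1],0,255)
pts=[]
for u in range(172,200):
    col=red[198:209,u]; col=np.where(col>50,col,0); pts.append((u,(col*np.arange(198,209)).sum()/col.sum()))
pts=np.array(pts); k=np.polyfit(pts[:,0],pts[:,1],1); print(k)
hx=np.where(red[190:196,:][:, 150:220].mean(0)>40)[0]+150; print("legs",hx)
for a in (185.5,):
    pass
# leg centers
row=red[188:198].sum(0)
L=(row[158:180]*np.arange(158,180)).sum()/row[158:180].sum(); Rr=(row[195:215]*np.arange(195,215)).sum()/row[195:215].sum()
A=onz(d,L,193,.1345);B=onz(d,Rr,193,.1345); print("legs",L,Rr,A,B)
E0=onz(d,168,np.polyval(k,168),.1345);E1=onz(d,205,np.polyval(k,205),.1345); print("bar",E0,E1)
m=(E0+E1)/2; dy=(E0-E1)[:2]; th=np.arctan2(dy[1],dy[0])-np.pi/2; print("mid",m,"yaw",th)
ex=np.array([np.cos(th),np.sin(th)])
print("hinge",m[:2]+.215*ex, "width",np.linalg.norm(dy))
# check with scene projections
s=cam("scene"); im=np.ascontiguousarray(s["pixels"][:,:,::-1])
im=cv2.resize(im[110:300,200:380],None,fx=3.1,fy=3.1,interpolation=cv2.INTER_CUBIC)
for P in (np.r_[m[:2],.1345],np.r_[m[:2]+.215*ex,.1345],[.643,.1815,.2235],[.643,.1815,.1385]):
    q=(proj(s,P)-[200,110])*3.1; cv2.circle(im,tuple(int(x) for x in q),3,(255,0,255),-1)
cv2.imwrite("pics/chk.png",im)
p0,r=tool(); print(p0,r.as_matrix().round(3).tolist())
E
```

```text
[-4.22872914e-02  2.11170140e+02]
legs [165 166 167 168 169 201 202 203 204 205 206]
legs 166.87337427745663 203.61251835535975 [0.52206304 0.23959229 0.1345    ] [0.52486558 0.12886129 0.1345    ]
bar [0.48863951 0.23460094 0.1345    ] [0.49616685 0.12360843 0.1345    ]
mid [0.49240318 0.17910469 0.1345    ] yaw 0.06771480781548123
hinge [0.70691045 0.19365225] width 0.11124746924809978
[0.21175945 0.56131091 0.21001373] [[-0.353, -0.936, -0.0], [-0.936, 0.353, -0.0], [0.0, -0.0, -1.0]]
```

View pics/chk.png

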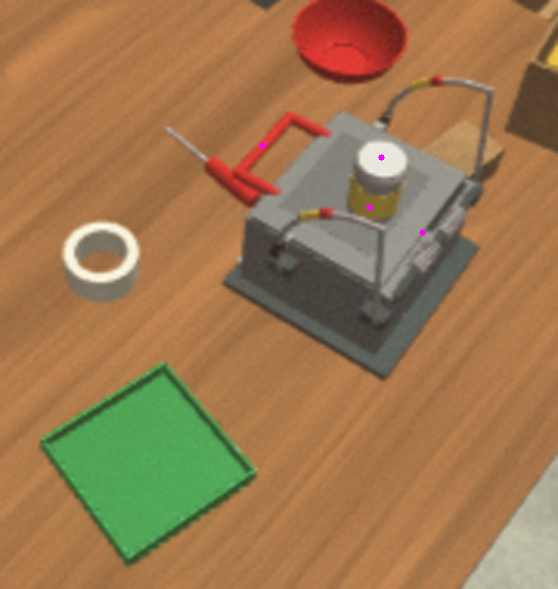

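```bash
python3 -m jog '0 0 -0.04 0 0 0 100; 0 0 -0.04 0 0 0.1 100;0 0 -0.04 0 0 0.12 100;0 0 -0.04 0 0 0.12 100;0 0 -0.02 0 0 0.12 100;0 0 0 0 0 0.12 100;0 0 0 0 0 0.12 100;0 0 0 0 0 0.12 100;0 0 0 0 0 0.12 100;0 0 0 0 0 0.12 100' 40
cat > g.py <<'E'
import sys
from h import *
p,r=tool(); t=np.array([float(x) for x in sys.argv[1:4]]); yaw=float(sys.argv[4]); tilt=float(sys.argv[5]) if len(sys.argv)>5 else 0.
# target: tool z down, tool x = -hopper x rotated by tilt about hopper y
c,s=np.cos(yaw),np.sin(yaw); M=np.array([[-c,s,0],[-s,-c,0],[0,0,1]])@np.diag([1,-1,-1])
ey=np.array([-s,c,0]); T=R.from_rotvec(ey*tilt)*R.from_matrix(M)
print("shift",r.inv().apply(t-p).round(4),"turn",(r.inv()*T).as_rotvec().round(4),"pos",p.round(4)); st=manip.read_state(); print(st["time"],np.round(st["wrist_force"],2),np.round(st["q"],3),np.round(st["grip_width"],4))
E
python3 g.py .643 .1815 .36 .067
```

```text
time: 1.23
eef_pos: [0.212, 0.5595, 0.395]
tcp_rot: [-0.001, -0.055, 0.998, -0.003]
wrist_force: [-0.4, -0.3, 0.1]
grip_width: 0.0855
shift [-0.3866 -0.4231  0.0369] turn [-0.0064 -0.0019  0.0439] pos [0.212  0.5595 0.395 ]
1.2333 [-0.43 -0.32  0.1 ] [ 1.543e+00  1.490e-01  5.470e-01 -1.000e-03 -1.975e+00 -1.432e+00] 0.0855
```

```bash
python3 -m jog '-0.027 -0.03 0.001 -0.003 0 0.02 100;-0.027 -0.03 0.001 -0.003 0 0.02 100;-0.027 -0.03 0 0 0 0 100;-0.027 -0.03 0 0 0 0 100;-0.027 -0.03 0 0 0 0 100;-0.027 -0.03 0 0 0 0 100;-0.027 -0.03 0 0 0 0 100;-0.027 -0.03 0 0 0 0 100;-0.027 -0.03 0 0 0 0 100;-0.027 -0.03 0 0 0 0 100'
python3 g.py .643 .1815 .36 .067
```

```text
time: 2.07
eef_pos: [0.506, 0.2747, 0.3902]
tcp_rot: [-0.002, -0.037, 0.999, -0.001]
wrist_force: [0.4, 0.5, -0.1]
grip_width: 0.0856
shift [-0.1297 -0.1031  0.0301] turn [-0.0025 -0.0031  0.0077] pos [0.506  0.2747 0.3902]
2.0667 [ 0.43  0.46 -0.09] [ 0.845  0.078  0.46  -0.    -1.957 -0.771] 0.0856
```

```bash
python3 -m jog '-0.026 -0.021 0 0 0 0 100;-0.026 -0.021 0 0 0 0 100;-0.026 -0.021 0 0 0 0 100;-0.026 -0.021 0 0 0 0 100;-0.013 -0.01 0.01 0 0 0 100;-0.012 -0.009 0.01 0 0 0 100;0 0 0.01 0 0 0 100;0 0 0 0 0 0 100;0 0 0 0 0 0 100'
python3 g.py .643 .1815 .26 .067
```

```text
time: 2.82
eef_pos: [0.6539, 0.1663, 0.3565]
tcp_rot: [-0.003, -0.031, 1.0, -0.002]
wrist_force: [1.1, -0.2, 0.9]
grip_width: 0.0852
shift [0.0094 0.0163 0.0965] turn [-0.0043 -0.0052 -0.0041] pos [0.6539 0.1663 0.3565]
2.8167 [ 1.07 -0.19  0.93] [ 5.450e-01  3.340e-01  6.900e-01  1.000e-03 -1.934e+00 -4.820e-01] 0.0852
```

```bash
python3 -m jog '0.005 0.008 0.02 0 0 0 100;0.004 0.008 0.02 0 0 0 100;0 0 0.02 -0.004 -0.005 -0.004 100;0 0 0.02 0 0 0 100;0 0 0.01 0 0 0 100; 0 0 0 0 0 0 100;0 0 0 0 0 0 100'
python3 g.py .643 .1815 .18 .067
python3 - <<'E'
from h import *
for n in("scene","top"):
    d=cam(n); im=d["pixels"][:,:,::-1]
    a=im[110:215,100:340] if n=="top" else im[60:250,220:400]
    cv2.imwrite(f"pics/{n}d.png",cv2.resize(a,None,fx=3.1,fy=3.1,interpolation=cv2.INTER_CUBIC))
E
```

```text
time: 3.4
eef_pos: [0.6418, 0.1851, 0.2708]
tcp_rot: [0.005, -0.036, 0.999, 0.002]
wrist_force: [0.0, -0.7, 0.2]
grip_width: 0.0855
shift [-0.     -0.0039  0.0908] turn [0.003  0.0093 0.0045] pos [0.6418 0.1851 0.2708]
3.4 [ 0.03 -0.66  0.22] [ 0.58   0.231  0.405  0.002 -1.735 -0.509] 0.0855
```

View pics/scened.png

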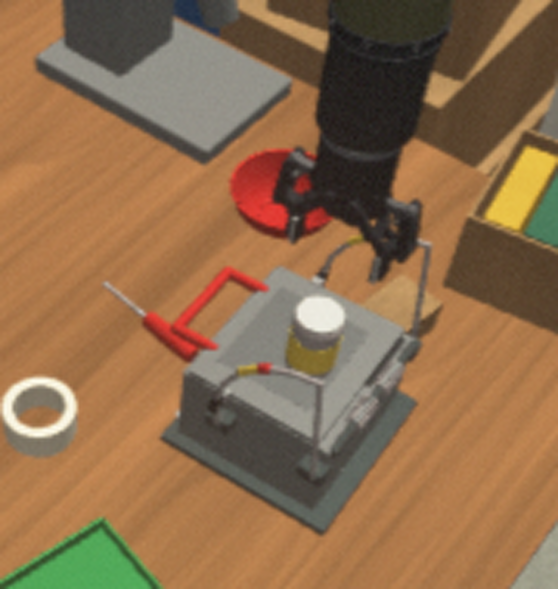

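View pics/topd.png

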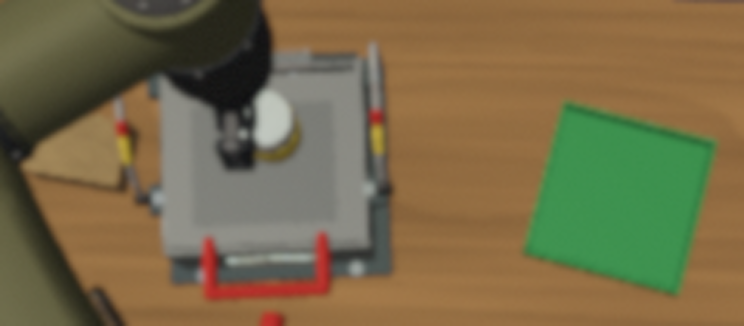

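```bash
python3 - <<'E'
from h import *
p,r=tool(); print(p)
for n,o in(("scene",[220,60]),("top",[100,110])):
    d=cam(n); im=np.ascontiguousarray(cv2.resize(d["pixels"][:,:,::-1],None,fx=1,fy=1))
    a=im[o[1]:o[1]+(190 if n=="scene" else 105),o[0]:o[0]+180]; a=cv2.resize(a,None,fx=3.1,fy=3.1)
    for P,c in ((p,(255,0,255)),(p+r.apply([0,0,.0]+np.array([.045,0,0])),(255,255,0)),(p+r.apply([-.045,0,0]),(255,255,0)),(np.array([.643,.1815,.2235]),(0,0,255))):
        q=(proj(d,P)-o)*3.1; cv2.circle(a,tuple(int(x) for x in q),4,c,-1)
    cv2.imwrite(f"pics/{n}e.png",a)
E
```

```text
[0.64225892 0.18507058 0.27141882]
```

View pics/scenee.png

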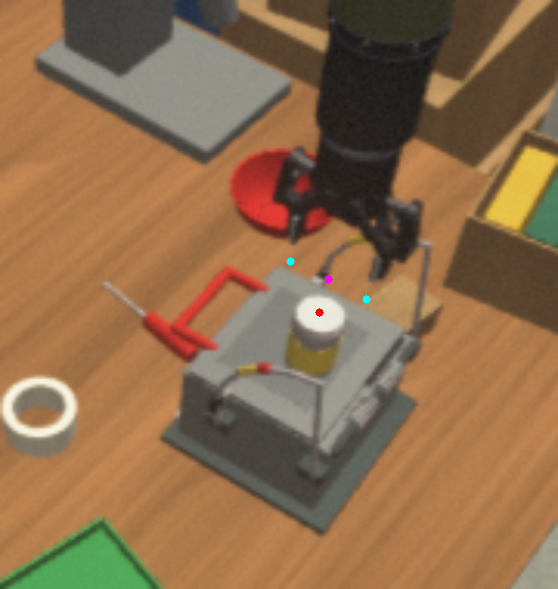

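View pics/tope.png

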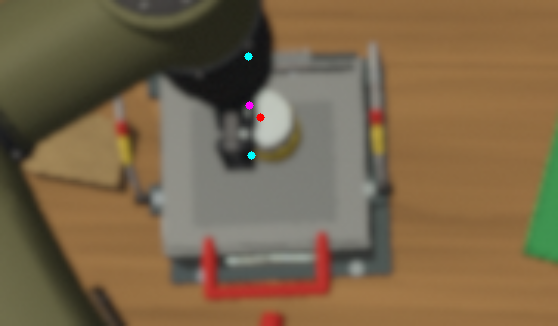

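```bash
python3 - <<'E'
from h import *
p,r=tool(); print(p)
for n,o in(("scene",[290,95]),("top",[150,115])):
    d=cam(n); im=d["pixels"][:,:,::-1]
    a=im[o[1]:o[1]+75,o[0]:o[0]+80]; a=cv2.resize(a,None,fx=8,fy=8,interpolation=cv2.INTER_CUBIC)
    a=cv2.convertScaleAbs(a,alpha=1.6,beta=20)
    tip=[0,0,.001]
    for P,c in ((p+r.apply([0,0,.001]),(255,0,255)),(p+r.apply([.0425,0,.001]),(255,255,0)),(p+r.apply([-.0425,0,.001]),(255,255,0)),(np.array([.643,.1815,.2235]),(0,0,255))):
        q=(proj(d,P)-o+.5)*8; cv2.circle(a,tuple(int(x) for x in q),4,c,-1)
    cv2.imwrite(f"pics/{n}f.png",a)
E
```

```text
[0.64248775 0.18489478 0.27133901]
```

View pics/scenef.png

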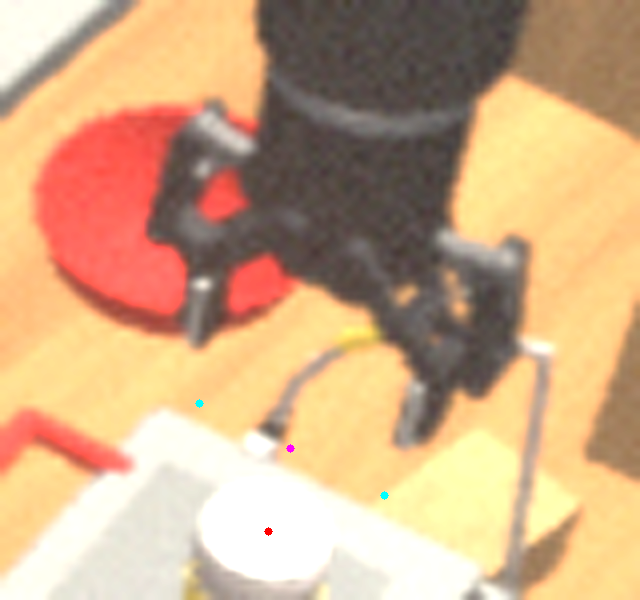

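View pics/topf.png

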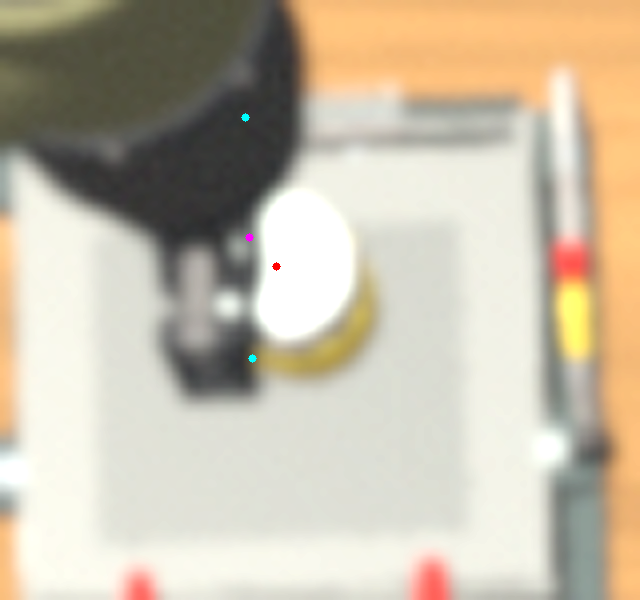

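```bash
python3 - <<'E'
from h import *
p,r=tool(); s=cam("scene"); t=cam("top")
for z in(0,-.05,-.1,-.15): print((proj(s,p+r.apply([0,0,z]))-[290,95]+.5)*8,(proj(t,p+r.apply([0,0,z]))-[150,115]+.5)*8)
def tri(us,ut):
    r1=ray(s,*us);r2=ray(t,*ut); A=np.stack([r1,-r2],1); k=np.linalg.lstsq(A,t["eye"]-s["eye"],rcond=None)[0]
    a=s["eye"]+k[0]*r1;b=t["eye"]+k[1]*r2; return a.round(4),b.round(4)
c=lambda x,y,o:(x/8+o[0]-.5,y/8+o[1]-.5)
print(tri(c(304,391,(290,95)),c(223,237,(150,115))))
# near finger tip: scene left tip (200,342); top (223,~370)
print(tri(c(200,342,(290,95)),c(225,372,(150,115))))
for n,dd in(("s",s),("t",t)): print(n,R.from_matrix(dd["R"]).as_euler("xyz",True))
# tin sanity: lid from both
print(tri((323.0,160.7),(185,148)))
print(manip.read_state()["wrist_force"])
E
```

```text
[290.51846054 448.29287673] [249.24521341 237.39474569]
[310.12451691 360.07778629] [229.3673537  204.72989031]
[331.19476586 265.27473762] [207.87481148 169.41166221]
[353.89958974 163.1171158 ] [184.56251633 131.10307362]
(array([0.6391, 0.1921, 0.2956]), array([0.6369, 0.1902, 0.2948]))
(array([0.5917, 0.1886, 0.2943]), array([0.5905, 0.1875, 0.2939]))
s [-144.94299435   -0.5193947    40.01286292]
t [-172.18645811   -0.32175231  -88.59092926]
(array([0.6434, 0.1797, 0.2263]), array([0.6419, 0.1784, 0.2258]))
[ 0.52425556  0.35152034 -0.43424674]
```

```bash
python3 -m jog '0 -0.003 0.01 0 0.005 0 100;0 -0.003 0.01 0 0.003 0.003 100;0 -0.001 0.015 0 0 0 100;0 0 0.01 0 0 0 100;0 0 0 0 0 0 100;0 0 0 0 0 0 100'
python3 g.py .643 .179 .18 .067
cat > v.py <<'E'
import sys
from h import *
p,r=tool()
tag=sys.argv[1]; so=[int(x) for x in sys.argv[2].split(",")]; to=[int(x) for x in sys.argv[3].split(",")]
out=[]
for n,o in(("scene",so),("top",to)):
    d=cam(n); im=d["pixels"][:,:,::-1]
    k=int(min(395//o[2],590//o[3]) if len(o)>3 else 5)
    a=im[o[1]:o[1]+o[3],o[0]:o[0]+o[2]]; a=cv2.resize(a,None,fx=k,fy=k,interpolation=cv2.INTER_CUBIC)
    a=cv2.convertScaleAbs(a,alpha=1.3,beta=15); 
    q=(proj(d,p)-o[:2]+.5)*k; cv2.circle(a,tuple(int(x) for x in q),3,(255,0,255),-1)
    print(n,"scale",k,"width",a.shape); out.append(a)
H=max(a.shape[0] for a in out)
cv2.imwrite(f"pics/{tag}.png",np.hstack([cv2.copyMakeBorder(a,0,H-a.shape[0],0,4,0) for a in out]))
E
python3 v.py a1 290,95,78,80 150,115,78,80
```

```text
time: 4.3
eef_pos: [0.6429, 0.1762, 0.2198]
tcp_rot: [-0.001, -0.033, 0.999, 0.001]
wrist_force: [0.4, 0.3, 0.3]
grip_width: 0.0853
shift [-0.0003  0.0027  0.0398] turn [ 0.0029 -0.0017 -0.0011] pos [0.6429 0.1762 0.2198]
4.3 [0.35 0.31 0.28] [ 0.565  0.221  0.302 -0.003 -1.651 -0.499] 0.0853
scene scale 5 width (400, 390, 3)
top scale 5 width (400, 390, 3)
```

View pics/a1.png

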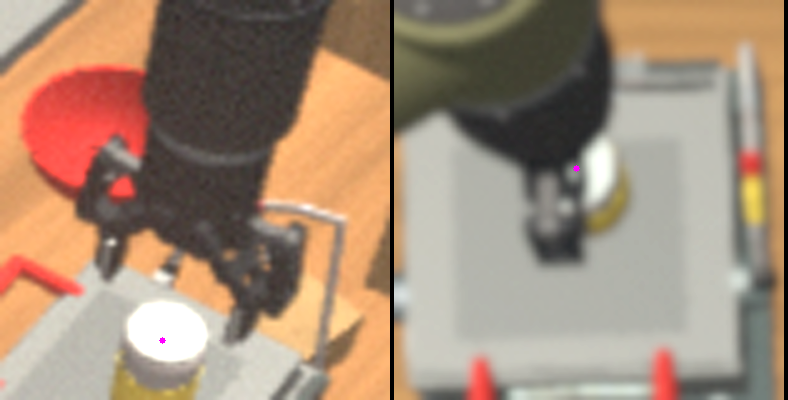

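```bash
python3 -m jog '0 0.001 0.01 0 0 0 100;0 0.001 0.01 0 0 0 100;0 0 0.01 0 0 0 100;0 0 0.005 0 0 0 100;0 0 0 0 0 0 100;0 0 0 0 0 0 100'
python3 g.py .643 .179 .18 .067
python3 v.py a2 290,110,78,80 150,115,78,80
```

```text
time: 4.9
eef_pos: [0.6433, 0.1793, 0.1831]
tcp_rot: [0.0, -0.033, 0.999, 0.002]
wrist_force: [-0.1, 0.8, -0.0]
grip_width: 0.0856
shift [ 0.0003 -0.0003  0.0031] turn [ 0.0042  0.001  -0.0005] pos [0.6433 0.1793 0.1831]
4.9 [-0.12  0.84 -0.04] [ 0.569  0.217  0.23  -0.003 -1.581 -0.502] 0.0856
scene scale 5 width (400, 390, 3)
top scale 5 width (400, 390, 3)
```

View pics/a2.png

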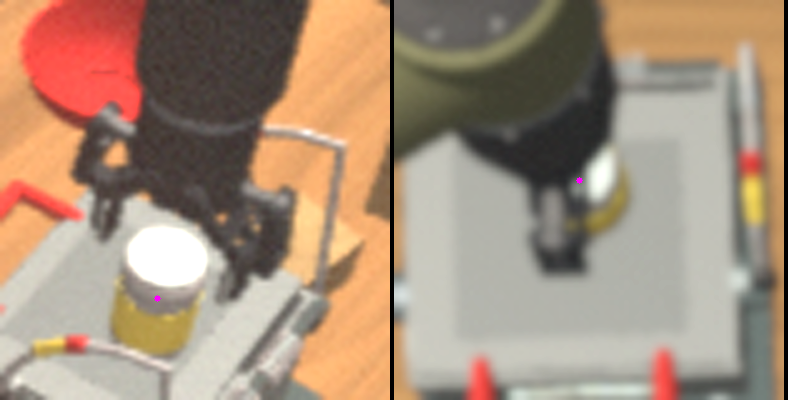

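```bash
python3 -m jog '0 -0.003 0.005 0 0 0 100;0 0 0.004 0 0 0 100;0 0 0 0 0 0 100;0 0 0 0 0 0 60;0 0 0 0 0 0 50;0 0 0 0 0 0 50;0 0 0 0 0 0 50;0 0 0 0 0 0 50;0 0 0 0 0 0 50;0 0 0 0 0 0 50' 40
python3 g.py .643 .179 .18 .067
python3 v.py a3 290,110,78,80 150,115,78,80
```

```text
time: 5.83
eef_pos: [0.6443, 0.176, 0.1757]
tcp_rot: [0.002, -0.033, 0.999, 0.003]
wrist_force: [-0.1, -0.4, -0.9]
grip_width: 0.0543
shift [ 0.0011  0.0031 -0.0043] turn [ 0.0052  0.0042 -0.0008] pos [0.6443 0.176  0.1757]
5.8333 [-0.08 -0.35 -0.93] [ 0.564  0.214  0.213 -0.003 -1.564 -0.498] 0.0543
scene scale 5 width (400, 390, 3)
top scale 5 width (400, 390, 3)
```

View pics/a3.png

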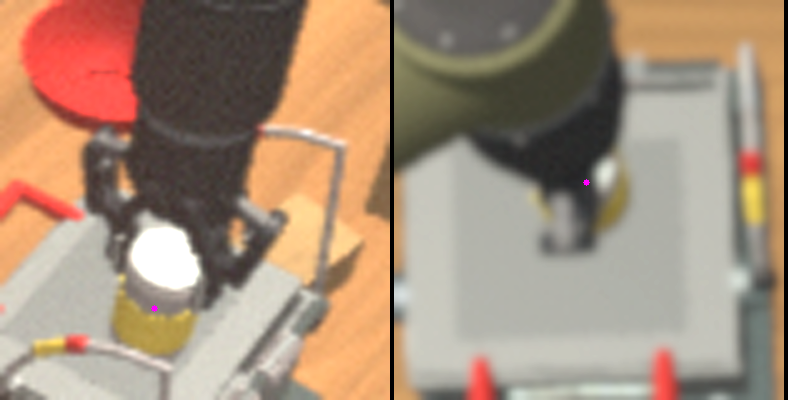

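```bash
python3 -m jog '0 0 0 0 0 0 40;0 0 0 0 0 0 40;0 0 -0.003 0 0 0 40;0 0 -0.006 0 0 0 40;0 0 -0.01 0 0 0 40;0 0 -0.01 0 0 0 40;0 0 0 0 0 0 40;0 0 0 0 0 0 40' 60
python3 v.py a4 290,110,78,80 150,115,78,80
```

```text
time: 6.6
eef_pos: [0.6437, 0.1761, 0.2061]
tcp_rot: [0.001, -0.033, 0.999, 0.003]
wrist_force: [0.6, 0.1, -3.6]
grip_width: 0.0535
scene scale 5 width (400, 390, 3)
top scale 5 width (400, 390, 3)
```

View pics/a4.png

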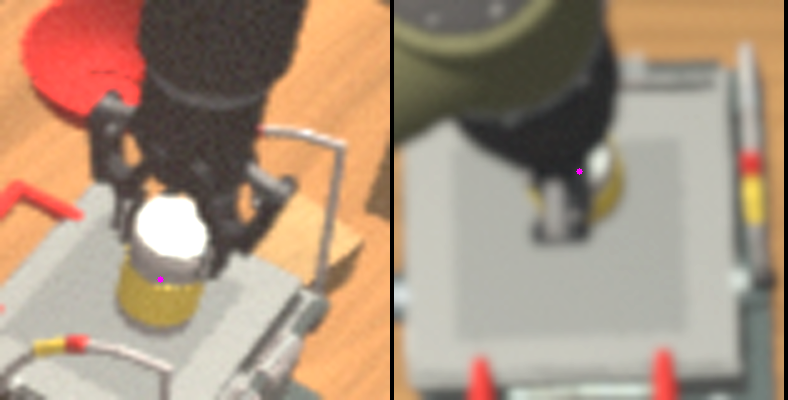

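```bash
python3 -m jog '0 0 -0.02 0 0 0 40;0 0 -0.03 0 0 0 40;0 0 -0.03 0 0 0 40;0 0 -0.03 0 0 0 40;0 0 -0.02 0 0 0 40;0 0 -0.01 0 0 0 40;0 0 0 0 0 0 40;0 0 0 0 0 0 40' 60
python3 g.py .613 -.18 .36 .067
python3 v.py a5 290,70,78,80 150,100,78,80
```

```text
time: 7.37
eef_pos: [0.6423, 0.175, 0.3458]
tcp_rot: [-0.004, -0.033, 0.999, 0.001]
wrist_force: [-0.3, -0.2, -2.5]
grip_width: 0.0534
shift [ 0.0528 -0.3522 -0.0147] turn [ 0.0027 -0.0077 -0.0008] pos [0.6423 0.175  0.3458]
7.3667 [-0.34 -0.21 -2.5 ] [ 0.562  0.296  0.626 -0.006 -1.906 -0.498] 0.0534
scene scale 5 width (400, 390, 3)
top scale 5 width (400, 390, 3)
```

View pics/a5.png

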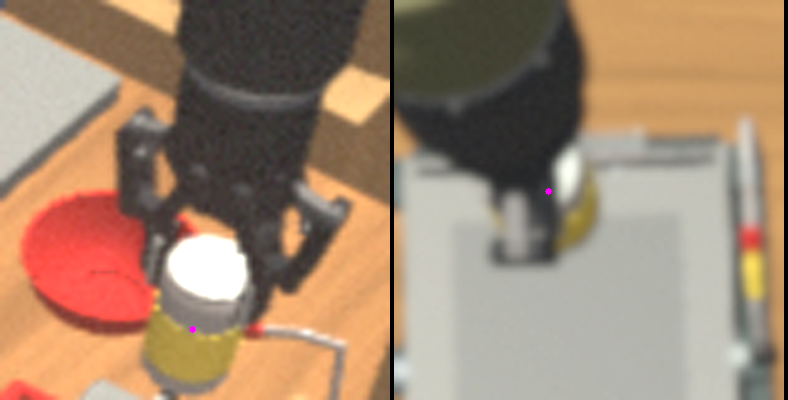

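```bash
python3 -m jog '0.002 -0.01 0 0 0 0 40;0.003 -0.02 0 0 -0.004 0 40;0.005 -0.03 0 0 -0.003 0 40;0.005 -0.035 0 0 0 0 40;0.005 -0.035 0 0 0 0 40;0.005 -0.035 0 0 0 0 40;0.005 -0.035 0 0 0 0 40;0.005 -0.035 0 0 0 0 40;0.005 -0.03 0 0 0 0 40;0.004 -0.02 0 0 0 0 40' 60
python3 g.py .613 -.18 .36 .067
```

```text
time: 8.3
eef_pos: [0.6116, -0.1227, 0.3282]
tcp_rot: [-0.013, -0.038, 0.999, -0.001]
wrist_force: [-0.1, 0.7, -2.3]
grip_width: 0.0532
shift [ 0.0038 -0.0573 -0.0317] turn [-0.0011 -0.0264  0.0091] pos [ 0.6116 -0.1227  0.3282]
8.3 [-0.15  0.71 -2.27] [ 0.122  0.178  0.45  -0.    -1.87  -0.046] 0.0532
```

```bash
python3 -m jog '0.001 -0.018 0 0 -0.01 0.004 40;0.001 -0.016 0.01 0 -0.01 0.004 40;0.001 -0.01 0.02 0 -0.006 0 40;0 -0.005 0.03 0 0 0 40;0 0 0.03 0 0 0 40;0 0 0.03 0 0 0 40;0 0 0.02 0 0 0 40;0 0 0 0 0 0 40' 60
python3 g.py .613 -.18 .11 .067
```

```text
time: 8.97
eef_pos: [0.6021, -0.1855, 0.1737]
tcp_rot: [-0.005, -0.028, 1.0, -0.0]
wrist_force: [-0.8, 0.2, -4.3]
grip_width: 0.0535
shift [-0.0118  0.0049  0.0636] turn [-0.0002 -0.0098 -0.0111] pos [ 0.6021 -0.1855  0.1737]
8.9667 [-0.77  0.17 -4.3 ] [ 1.900e-02  1.270e-01  1.110e-01  1.000e-03 -1.564e+00  3.700e-02] 0.0535
```

```bash
python3 -m jog '-0.005 0.003 0.02 0 -0.005 -0.006 40;-0.004 0.002 0.02 0 -0.004 -0.005 40;-0.003 0 0.02 0 0 0 40;0 0 0.005 0 0 0 40;0 0 0 0 0 0 40;0 0 0 0 0 0 40' 60
python3 g.py .613 -.18 .046 .067
python3 v.py b1 205,180,78,80 260,135,78,80
```

```text
time: 9.47
eef_pos: [0.6107, -0.1823, 0.108]
tcp_rot: [-0.002, -0.033, 0.999, -0.001]
wrist_force: [0.6, 0.0, -2.5]
grip_width: 0.0534
shift [-0.0026  0.0023  0.062 ] turn [-0.0025 -0.0037 -0.0005] pos [ 0.6107 -0.1823  0.108 ]
9.4667 [ 0.63  0.03 -2.54] [ 0.025  0.153  0.018  0.003 -1.44   0.041] 0.0534
scene scale 5 width (400, 390, 3)
top scale 5 width (400, 390, 3)
```

View pics/b1.png

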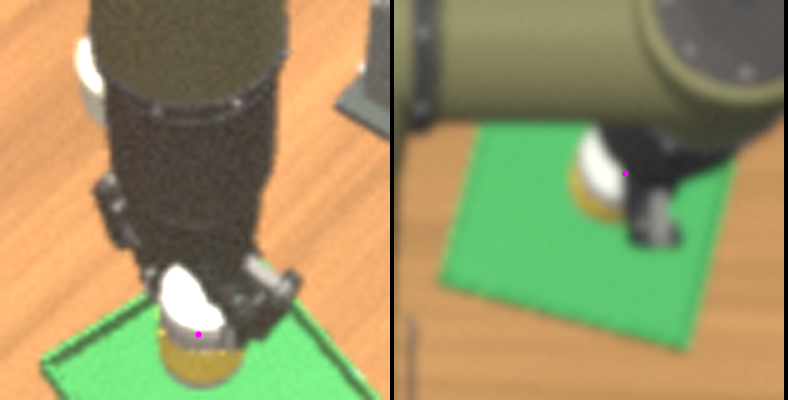

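```bash
python3 -m jog '-0.001 0.001 0.01 0 -0.003 0 40;-0.001 0.001 0.01 0 0 0 40;0 0 0.01 0 0 0 40;0 0 0.01 0 0 0 40;0 0 0.01 0 0 0 40;0 0 0.004 0 0 0 40;0 0 0 0 0 0 40;0 0 0 0 0 0 40' 60
python3 g.py .613 -.18 .042 .067
```

```text
time: 10.23
eef_pos: [0.6145, -0.1804, 0.0521]
tcp_rot: [0.003, -0.033, 0.999, -0.002]
wrist_force: [-0.2, -0.7, -2.7]
grip_width: 0.0534
shift [0.0015 0.0006 0.0101] turn [-0.0034  0.0053 -0.0004] pos [ 0.6145 -0.1804  0.0521]
10.2333 [-0.16 -0.65 -2.73] [ 0.028  0.178 -0.057  0.003 -1.331  0.038] 0.0534
```

```bash
python3 -m jog '0 0 0.003 0 0.003 0 40;0 0 0.003 0 0.002 0 40;0 0 0.002 0 0 0 40;0 0 0 0 0 0 40' 60
python3 g.py .613 -.18 .042 .067;  python3 -m jog '0 0 0.002 0 0 0 40;0 0 0 0 0 0 40' 60; python3 g.py .613 -.18 .042 .067
```

```text
time: 10.57
eef_pos: [0.6151, -0.1807, 0.0443]
tcp_rot: [0.001, -0.033, 0.999, -0.002]
wrist_force: [0.0, -0.8, -2.0]
grip_width: 0.0533
shift [0.0021 0.0008 0.0023] turn [-0.004   0.0012 -0.0004] pos [ 0.6151 -0.1807  0.0443]
10.5667 [ 0.05 -0.77 -2.04] [ 0.028  0.188 -0.06   0.004 -1.321  0.037] 0.0533
time: 10.73
eef_pos: [0.6156, -0.1808, 0.0429]
tcp_rot: [0.001, -0.033, 0.999, -0.002]
wrist_force: [-0.9, -0.7, -2.8]
grip_width: 0.0533
shift [0.0026 0.001  0.0009] turn [-0.0044  0.0025 -0.0003] pos [ 0.6156 -0.1808  0.0429]
10.7333 [-0.9  -0.68 -2.79] [ 0.028  0.189 -0.062  0.004 -1.318  0.037] 0.0533
```

```bash
python3 -m jog '0 0 0.001 0 0 0 40;0 0 0.001 0 0 0 40; 0 0 0 0 0 0 40' 60
python3 g.py .613 -.18 .042 .067;  python3 -m jog '0 0 0.001 0 0 0 40;0 0 0.001 0 0 0 40;0 0 0 0 0 0 40' 60; python3 g.py .613 -.18 .042 .067
```

```text
time: 10.98
eef_pos: [0.6161, -0.1814, 0.0427]
tcp_rot: [0.002, -0.033, 0.999, -0.003]
wrist_force: [0.8, 0.9, -2.3]
grip_width: 0.0534
shift [0.003  0.0016 0.0007] turn [-0.0057  0.004  -0.0002] pos [ 0.6161 -0.1814  0.0427]
10.9833 [ 0.83  0.95 -2.25] [ 0.028  0.188 -0.063  0.006 -1.315  0.037] 0.0534
time: 11.23
eef_pos: [0.6164, -0.1819, 0.0425]
tcp_rot: [0.003, -0.033, 0.999, -0.003]
wrist_force: [0.2, -0.5, -1.6]
grip_width: 0.0533
shift [0.0032 0.0021 0.0005] turn [-0.0069  0.0054 -0.    ] pos [ 0.6164 -0.1819  0.0425]
11.2333 [ 0.17 -0.55 -1.6 ] [ 0.028  0.188 -0.064  0.007 -1.313  0.037] 0.0533
```

```bash
python3 -m jog '0 0 0.003 0 0 0 40;0 0 0.002 0 0 0 40' 60
python3 g.py .613 -.18 .042 .067;  python3 -m jog '0 0 0.003 0 0 0 40;0 0 0.002 0 0 0 40' 60; python3 g.py .613 -.18 .042 .067
```

```text
time: 11.4
eef_pos: [0.6166, -0.1832, 0.0424]
tcp_rot: [0.004, -0.034, 0.999, -0.005]
wrist_force: [-6.6, 1.3, 9.2]
grip_width: 0.0537
shift [0.0034 0.0034 0.0003] turn [-0.0101  0.0067  0.0008] pos [ 0.6166 -0.1832  0.0424]
11.4 [-6.6   1.32  9.2 ] [ 0.028  0.187 -0.066  0.01  -1.31   0.038] 0.0537
time: 11.57
eef_pos: [0.6167, -0.1834, 0.0424]
tcp_rot: [0.004, -0.034, 0.999, -0.006]
wrist_force: [-5.8, 3.4, 8.4]
grip_width: 0.0534
shift [0.0034 0.0037 0.0003] turn [-0.0117  0.0079  0.0018] pos [ 0.6167 -0.1834  0.0424]
11.5667 [-5.76  3.36  8.41] [ 0.028  0.186 -0.069  0.012 -1.308  0.038] 0.0534
```

```bash
python3 -m jog '0 0 -0.001 0 0 0 55;0 0 0 0 0 0 68;0 0 0 0 0 0 75;0 0 0 0 0 0 85;0 0 0 0 0 0 100;0 0 0 0 0 0 100;0 0 0 0 0 0 100;0 0 0 0 0 0 100' 40
python3 v.py b2 205,180,78,80 260,135,78,80;python3 g.py .613 -.18 .042 .067
```

```text
time: 12.23
eef_pos: [0.6177, -0.1829, 0.0421]
tcp_rot: [0.005, -0.034, 0.999, -0.005]
wrist_force: [-0.5, 0.3, -0.4]
grip_width: 0.0856
scene scale 5 width (400, 390, 3)
top scale 5 width (400, 390, 3)
shift [0.0044 0.0032 0.0001] turn [-0.011   0.0099  0.0019] pos [ 0.6177 -0.1829  0.0422]
12.3333 [-0.32  0.24 -0.16] [ 0.028  0.187 -0.068  0.011 -1.306  0.038] 0.0851
```

View pics/b2.png

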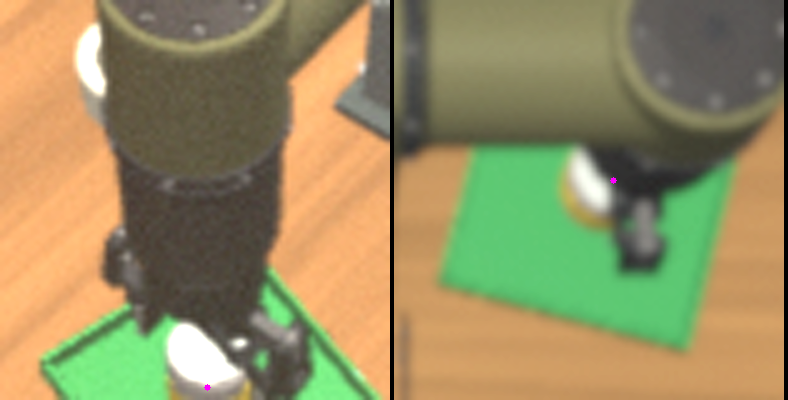

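```bash
python3 -m jog '0 0 -0.01 0 0 0 100;0 0 -0.015 0 0 0 100;0 0 -0.02 0 0 0 100;0 0 -0.03 0 0 0 100;0 0 -0.04 0 0 0 100;0 0 -0.04 0 0 0 100;0 0 -0.04 0 0 0 100;0 0 -0.03 0 0 0 100;0 0 -0.02 0 0 0 100;0 0 0 0 0 0 100' 40
python3 g.py .492 .179 .30 .067; python3 v.py b3 205,180,78,80 260,135,78,80
```

```text
time: 13.17
eef_pos: [0.6117, -0.1815, 0.3034]
tcp_rot: [0.004, -0.034, 0.999, -0.006]
wrist_force: [0.6, -0.1, 0.2]
grip_width: 0.0851
shift [ 0.0952  0.3677 -0.002 ] turn [-0.0125  0.0082  0.0004] pos [ 0.6117 -0.1815  0.3034]
13.1667 [ 0.59 -0.14  0.23] [ 0.032  0.163  0.383  0.012 -1.782  0.038] 0.0851
scene scale 5 width (400, 390, 3)
top scale 5 width (400, 390, 3)
```

View pics/b3.png

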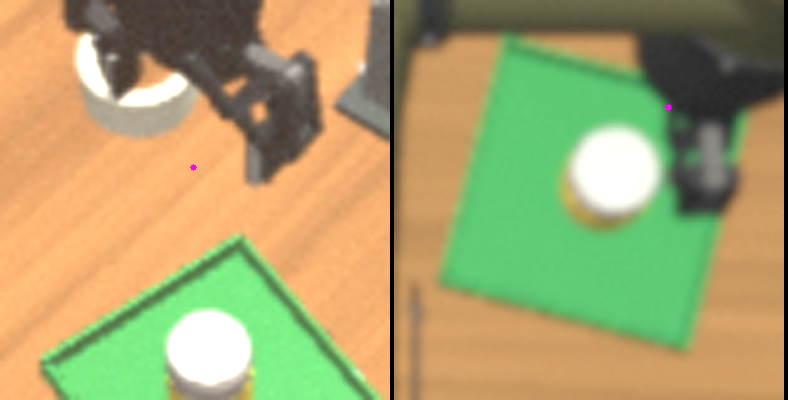

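```bash
python3 -m jog '0.003 0.01 0 -0.004 0.003 0 100;0.006 0.02 0 -0.004 0.003 0 100;0.009 0.033 0 -0.004 0.002 0 100;0.009 0.035 0 0 0 0 100;0.009 0.035 0 0 0 0 80;0.009 0.035 0 0 0 0 60;0.009 0.035 0 0 0 0 50;0.009 0.035 0 0 0 0 40;0.009 0.035 0 0 0 0 40;0.009 0.033 0 0 0 0 40' 30
python3 g.py .492 .179 .25 .067
```

```text
time: 14.1
eef_pos: [0.4984, 0.1296, 0.2814]
tcp_rot: [-0.019, -0.029, 0.999, -0.0]
wrist_force: [0.8, -0.4, 0.9]
grip_width: 0.0344
shift [0.0024 0.0497 0.0315] turn [ 0.0012 -0.037  -0.0088] pos [0.4984 0.1296 0.2814]
14.1 [ 0.77 -0.44  0.87] [ 0.63  -0.131  0.057 -0.021 -1.789 -0.576] 0.0344
```

```bash
python3 -m jog '0 0.01 0.005 0 -0.012 -0.004 40;0 0.01 0.01 0 -0.012 -0.004 40;0 0.01 0.01 0 -0.012 0 40;0 0.003 0.005 0 0 0 40;0 0 0 0 0 0 40;0 0 0 0 0 0 40' 30
python3 g.py .492 .179 .21 .067;python3 v.py c1 250,100,90,90 140,135,85,90
```

```text
time: 14.6
eef_pos: [0.487, 0.1711, 0.2418]
tcp_rot: [-0.007, -0.039, 0.999, -0.002]
wrist_force: [-0.3, -0.3, 0.5]
grip_width: 0.0341
shift [-0.0061  0.0076  0.0317] turn [-0.0027 -0.0134  0.0117] pos [0.487  0.1711 0.2418]
14.6 [-0.33 -0.33  0.52] [ 0.724 -0.164 -0.051 -0.006 -1.696 -0.646] 0.0341
scene scale 4 width (360, 360, 3)
top scale 4 width (360, 340, 3)
```

View pics/c1.png

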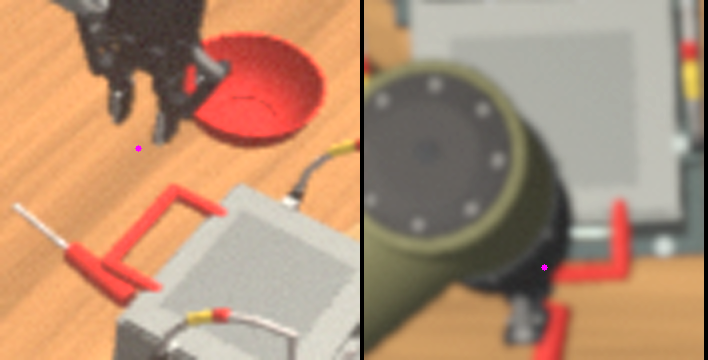

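```bash
python3 -m jog '-0.003 0.004 0.02 0 -0.007 0.005 40;-0.003 0.003 0.02 0 -0.006 0.005 40;0 0 0.02 0 0 0 40;0 0 0.02 0 0 0 40;0 0 0.005 0 0 0 40;0 0 0 0 0 0 40;0 0 0 0 0 0 40' 30
python3 g.py .492 .179 .132 .067;python3 v.py c2 255,110,60,60 140,135,60,60
```

```text
time: 15.28
eef_pos: [0.4968, 0.1745, 0.1599]
tcp_rot: [0.004, -0.029, 1.0, 0.0]
wrist_force: [0.0, -0.0, 1.2]
grip_width: 0.0342
shift [0.0047 0.0048 0.0279] turn [ 0.0002  0.0076 -0.008 ] pos [0.4968 0.1745 0.1599]
15.2833 [ 0.01 -0.03  1.22] [ 0.724 -0.164 -0.203  0.004 -1.526 -0.665] 0.0342
scene scale 6 width (360, 360, 3)
top scale 6 width (360, 360, 3)
```

View pics/c2.png

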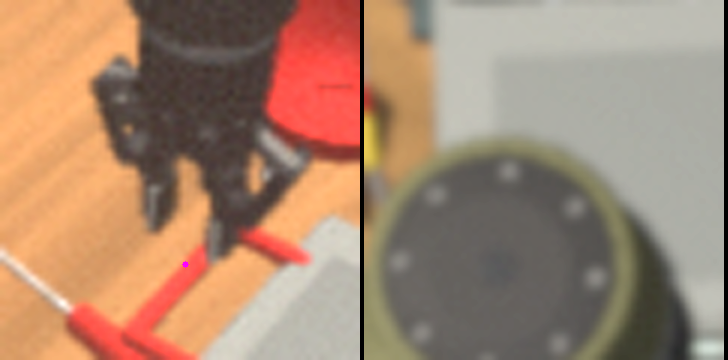

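```bash
python3 -m jog '0.003 0.003 0.01 0 0.004 -0.004 40;0.002 0.002 0.01 0 0.003 -0.004 40;0 0 0.008 0 0 0 40;0 0 0 0 0 0 40;0 0 0 0 0 0 40' 30
python3 g.py .492 .179 .125 .067;python3 v.py c3 255,110,60,60 140,135,60,60
python3 - <<'E'
from h import *
s=cam("scene")
for P in([.492,.179,.1345],[.4886,.2346,.1345],[.4962,.1236,.1345]): print((proj(s,P)-[255,110]+.5)*6)
E
```

```text
time: 15.8
eef_pos: [0.4926, 0.181, 0.1329]
tcp_rot: [0.003, -0.034, 0.999, 0.002]
wrist_force: [0.7, 0.1, 0.8]
grip_width: 0.0343
shift [ 0.0007 -0.0019  0.0079] turn [0.0036 0.0053 0.0012] pos [0.4926 0.181  0.1329]
15.8 [0.72 0.13 0.78] [ 0.736 -0.164 -0.25   0.    -1.478 -0.668] 0.0343
scene scale 6 width (360, 360, 3)
top scale 6 width (360, 360, 3)
[180.62222991 284.77897538]
[230.80957682 230.85462419]
[129.70720163 341.30656935]
```

View pics/c3.png

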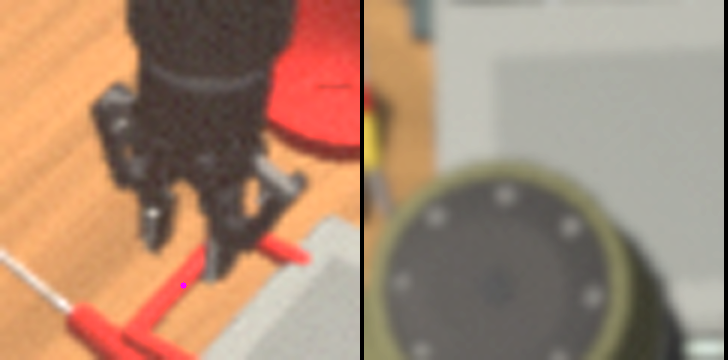

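```bash
python3 - <<'E'
from h import *
s=cam("scene"); p,r=tool()
for sg in(1,-1):
  for z in(-.03,-.02,-.01,0,.01): print(sg,z,((proj(s,p+r.apply([sg*.0195,0,z]))-[255,110]+.5)*6).round(0))
print([((proj(s,p+r.apply([0,y,-.0]))-[255,110]+.5)*6).round(0).tolist() for y in (0,.01,.02)])
E
```

```text
1 -0.03 [160. 237.]
1 -0.02 [159. 248.]
1 -0.01 [158. 259.]
1 0 [157. 270.]
1 0.01 [156. 281.]
-1 -0.03 [214. 265.]
-1 -0.02 [213. 277.]
-1 -0.01 [212. 288.]
-1 0 [210. 299.]
-1 0.01 [209. 310.]
[[184.0, 284.0], [193.0, 275.0], [202.0, 265.0]]
```

```bash
python3 -m jog '0 -0.002 0.01 0.003 0.005 0 40;0 0 0.01 0 0 0 40;0 0 0.004 0 0 0 40;0 0 0 0 0 0 40;0 0 0 0 0 0 40' 30
python3 g.py .492 .179 .105 .067;python3 v.py c4 255,110,60,60 140,135,60,60
```

```text
time: 16.42
eef_pos: [0.4932, 0.1787, 0.1071]
tcp_rot: [0.0, -0.034, 0.999, 0.001]
wrist_force: [-0.8, 0.7, -0.7]
grip_width: 0.0343
shift [0.0012 0.0003 0.0021] turn [0.0011 0.0007 0.0004] pos [0.4932 0.1787 0.1071]
16.4167 [-0.77  0.66 -0.74] [ 0.731 -0.151 -0.286 -0.    -1.435 -0.664] 0.0343
scene scale 6 width (360, 360, 3)
top scale 6 width (360, 360, 3)
```

View pics/c4.png

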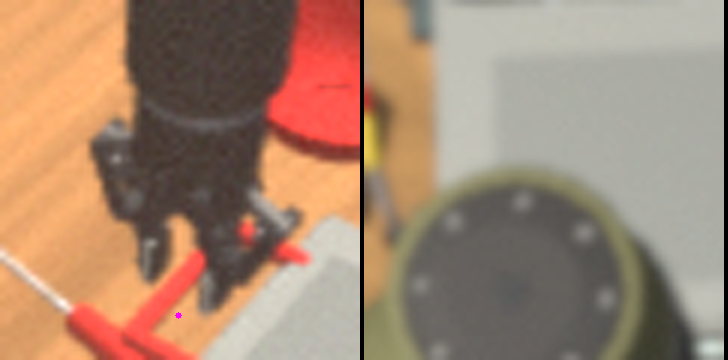

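```bash
python3 -m jog '0.001 0 0.006 0 0 0 40;0 0 0.004 0 0 0 40;0 0 0 0 0 0 30;0 0 0 0 0 0 20;0 0 0 0 0 0 10;0 0 0 0 0 0 5;0 0 0 0 0 0 5;0 0 0 0 0 0 5;0 0 0 0 0 0 5' 40
python3 g.py .492 .179 .105 .067;python3 v.py c5 255,110,60,60 140,135,60,60
```

```text
time: 17.27
eef_pos: [0.4905, 0.1789, 0.0976]
tcp_rot: [-0.001, -0.034, 0.999, 0.001]
wrist_force: [-0.3, 0.3, -0.8]
grip_width: 0.0128
shift [-0.0015 -0.     -0.0074] turn [ 0.0016 -0.002   0.0013] pos [0.4905 0.1789 0.0976]
17.2667 [-0.27  0.34 -0.78] [ 0.734 -0.152 -0.304 -0.003 -1.42  -0.665] 0.0128
scene scale 6 width (360, 360, 3)
top scale 6 width (360, 360, 3)
```

View pics/c5.png

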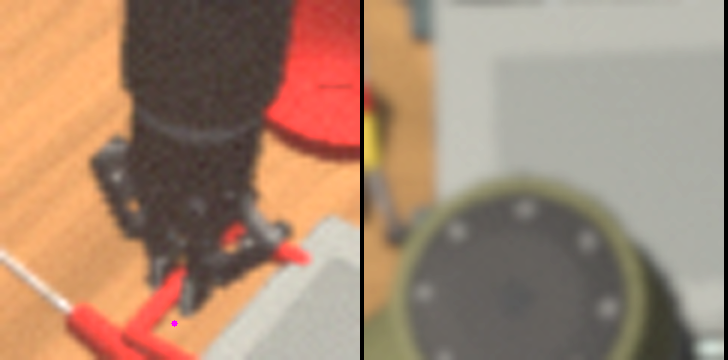

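```bash
cat > th.py <<'E'
from h import *
p,r=tool(); p0=np.array([.4905,.1789,.0976]); ex=np.array([np.cos(.067),np.sin(.067),0]); ey=np.array([-ex[1],ex[0],0])
d=p-p0; a=.215-d@ex; b=d[2]; th=np.arctan2(b,a); s=manip.read_state()
M=np.stack([-ex,ey,[0,0,-1]],1); T=R.from_matrix(M)
print("t",round(s["time"],2),"theta",th.round(4),"rad err",(np.hypot(a,b)-.215).round(4),"dy",(d@ey).round(4),"turn err",(r.inv()*T).as_rotvec().round(3),"F hop",[round(float(np.dot(s["wrist_force"],v)),1) for v in(ex,ey,[0,0,1])],"w",round(s["grip_width"],4),"tool z",r.as_matrix()[:,2].round(3))
E
python3 -m jog '0 0 -0.005 0 0 0 5;-0.0005 0 -0.0086 0 0 0 5;-0.001 0 -0.0086 0 0 0 5;-0.0012 0 -0.0085 0 0 0 5' 40; python3 th.py
```

```text
time: 17.7
eef_pos: [0.4927, 0.1791, 0.1273]
tcp_rot: [-0.003, -0.034, 0.999, 0.0]
wrist_force: [3.8, 1.1, -4.9]
grip_width: 0.0123
t 17.7 theta 0.1388 rad err -0.0001 dy 0.0001 turn err [ 0.001 -0.005  0.001] F hop [3.9, 0.8, -4.9] w 0.0123 tool z [-0.005  0.001 -1.   ]
```

```bash
python3 -m jog '-0.0015 0 -0.0085 0 0 0 5;-0.0019 0 -0.0084 0 0 0 5;-0.0022 0 -0.0083 0 0 0 5;-0.0025 0 -0.0082 0 0 0 5;-0.0029 0 -0.0081 0 0 0 5;-0.0032 0 -0.008 0 0 0 5;0 0 0 0 0 0 5' 40; python3 th.py; python3 v.py d1 270,80,100,110 120,100,100,110
```

```text
time: 18.28
eef_pos: [0.5091, 0.1803, 0.1844]
tcp_rot: [-0.002, -0.034, 0.999, 0.001]
wrist_force: [1.0, -0.1, -2.0]
grip_width: 0.0128
t 18.28 theta 0.4164 rad err -0.0003 dy 0.0002 turn err [ 0.002 -0.004  0.001] F hop [1.0, -0.2, -2.0] w 0.0128 tool z [-0.004  0.002 -1.   ]
scene scale 3 width (330, 300, 3)
top scale 3 width (330, 300, 3)
```

View pics/d1.png

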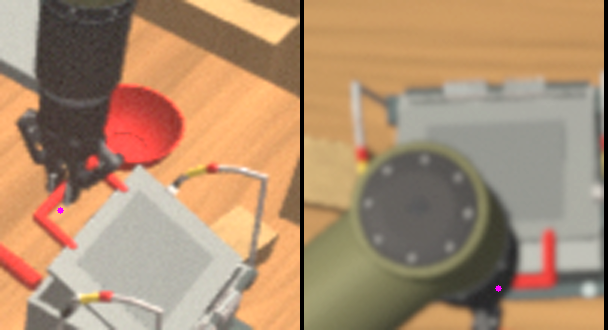

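```bash
python3 -m jog '-0.0037 0 -0.0078 0 -0.001 0 5;-0.004 0 -0.0076 0 -0.001 0 5;-0.0043 0 -0.0075 0 -0.001 0 5;-0.0046 0 -0.0073 0 0 0 5;-0.0049 0 -0.0071 0 0 0 5;-0.0051 0 -0.0069 0 0 0 5;-0.0054 0 -0.0067 0 0 0 5;-0.0057 0 -0.0065 0 0 0 5;0 0 0 0 0 0 5' 40; python3 th.py
```

```text
time: 19.13
eef_pos: [0.5469, 0.1829, 0.2442]
tcp_rot: [-0.005, -0.035, 0.999, -0.0]
wrist_force: [0.5, 0.3, -4.0]
grip_width: 0.0124
t 19.13 theta 0.7468 rad err 0.0009 dy 0.0002 turn err [-0.    -0.01   0.003] F hop [0.5, 0.2, -4.0] w 0.0124 tool z [-0.01  -0.001 -1.   ]
```

```bash
python3 -m jog '-0.0063 0 -0.006 0 -0.003 0 5;-0.0064 0 -0.0058 0 -0.003 0 5;-0.0066 0 -0.0057 0 -0.002 0 5;-0.0067 0 -0.0054 0 0 0 5;-0.0069 0 -0.0051 0 0 0 5;-0.0071 0 -0.0049 0 0 0 5;-0.0073 0 -0.0046 0 0 0 5;0 0 0 0 0 0 5' 40; python3 th.py; python3 v.py d2 270,80,100,110 120,100,100,110
```

```text
time: 19.8
eef_pos: [0.5946, 0.1862, 0.2849]
tcp_rot: [-0.003, -0.035, 0.999, -0.001]
wrist_force: [-0.0, 0.1, -0.9]
grip_width: 0.0124
t 19.8 theta 1.0374 rad err 0.0025 dy 0.0004 turn err [-0.001 -0.005  0.004] F hop [-0.0, 0.1, -0.9] w 0.0124 tool z [-0.005 -0.001 -1.   ]
scene scale 3 width (330, 300, 3)
top scale 3 width (330, 300, 3)
```

View pics/d2.png

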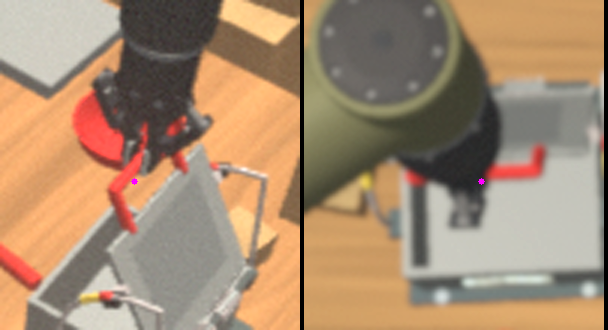

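```bash
python3 -m jog '-0.0078 0 -0.0038 0 0 0 5;-0.008 0 -0.0035 0 0 0 5;-0.0045 0 -0.0015 0 0 0 5;0 0 0 0 0 0 5' 40; python3 th.py; python3 v.py d3 295,85,65,110 150,90,65,100
```

```text
time: 20.23
eef_pos: [0.6124, 0.1875, 0.2953]
tcp_rot: [-0.003, -0.036, 0.999, -0.0]
wrist_force: [0.8, 0.2, -2.9]
grip_width: 0.0119
t 20.23 theta 1.1321 rad err 0.0034 dy 0.0004 turn err [-0.001 -0.005  0.005] F hop [0.8, 0.1, -2.9] w 0.0119 tool z [-0.005 -0.001 -1.   ]
scene scale 5 width (550, 325, 3)
top scale 5 width (500, 325, 3)
```

View pics/d3.png

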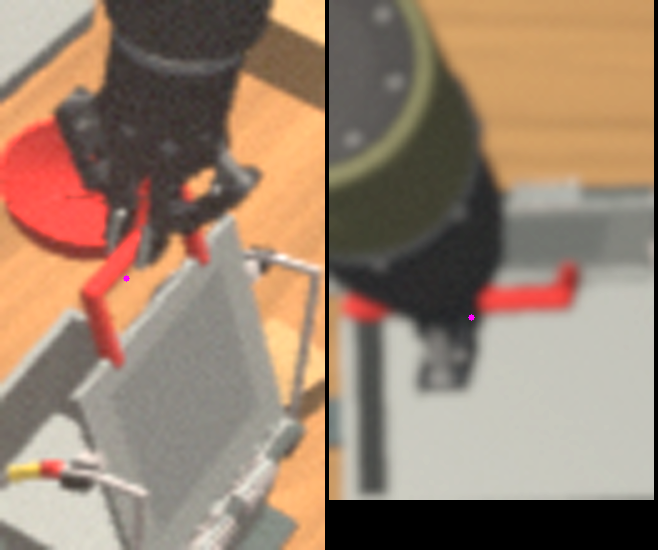

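```bash
cat > arc.py <<'E'
import sys
from h import *
s=cam("scene"); H=np.array([.7069,.1937,.1345]); ex=np.array([np.cos(.067),np.sin(.067),0]); ey=np.array([-ex[1],ex[0],0])
out=[]
for sg,o in((-1,(285,165)),(1,(325,120))):
    k=8; a=s["pixels"][o[1]:o[1]+35,o[0]:o[0]+48,::-1]; a=cv2.resize(a,None,fx=k,fy=k,interpolation=cv2.INTER_CUBIC)
    for t in(.66,.92,.98,1.03,1.1,1.2):
        P=H+sg*.117*ey+.12*(-np.cos(t)*ex+np.sin(t)*np.array([0,0,1])); q=(proj(s,P)-o+.5)*k
        cv2.circle(a,tuple(int(x) for x in q),2,(255,0,255),-1)
    out.append(a)
cv2.imwrite(f"pics/{sys.argv[1]}.png",np.hstack(out))
E
python3 arc.py e1
```

```text
(no output)
```

View pics/e1.png

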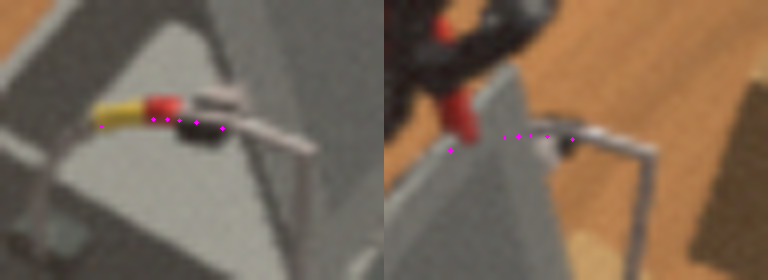

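```bash
python3 -m jog '0.005 0 0.003 0 0 0 5;0.0075 0 0.0042 0 0 0 5;0.0074 0 0.0046 0 0 0 5;0.0072 0 0.0049 0 0 0 5;0.007 0 0.0052 0 0 0 5;0.0068 0 0.0055 0 0 0 5;0.004 0 0.0033 0 0 0 5;0 0 0 0 0 0 5' 40; python3 th.py; python3 arc.py e2
```

```text
time: 21.05
eef_pos: [0.5672, 0.1845, 0.2668]
tcp_rot: [0.007, -0.036, 0.999, 0.003]
wrist_force: [1.3, 0.3, -1.9]
grip_width: 0.0122
t 21.05 theta 0.8861 rad err 0.0034 dy 0.0004 turn err [0.005 0.015 0.004] F hop [1.3, 0.2, -1.9] w 0.0122 tool z [ 0.014  0.006 -1.   ]
```

View pics/e2.png

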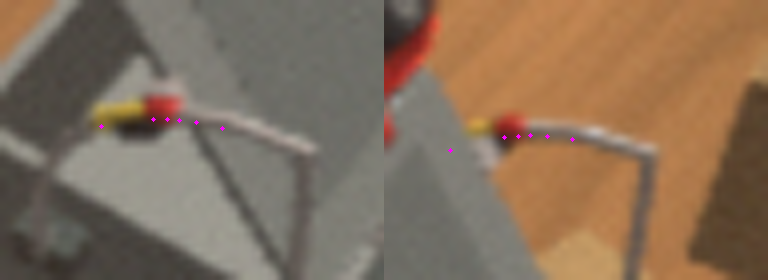

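```bash
python3 -m jog '0.0062 0 0.0057 0 0.004 0 5;0.0062 0 0.006 0 0.004 0 5;0 0 0 0 0 0 5;0 0 0 0 0 0 5' 40; python3 th.py; python3 arc.py e3
```

```text
time: 21.43
eef_pos: [0.5554, 0.1836, 0.2562]
tcp_rot: [0.005, -0.036, 0.999, 0.003]
wrist_force: [0.5, 1.8, -0.9]
grip_width: 0.012
t 21.43 theta 0.8136 rad err 0.0032 dy 0.0004 turn err [0.006 0.009 0.004] F hop [0.7, 1.8, -0.9] w 0.012 tool z [ 0.009  0.006 -1.   ]
```

View pics/e3.png

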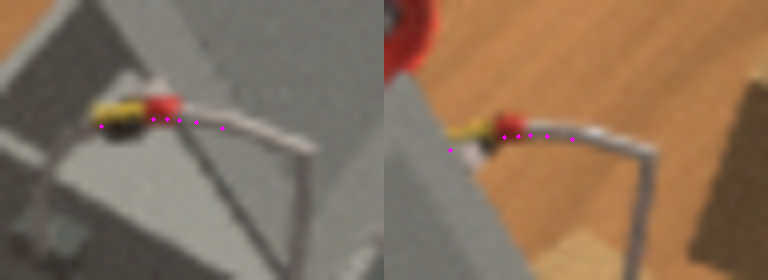

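```bash
python3 -m jog '0 0 0 0 0 0 5;0 0 0 0 0 0 5;0 0 0 0 0 0 5;0 0 0 0 0 0 5;0 0 0 0 0 0 5;0 0 0 0 0 0 5' 40; python3 th.py; python3 - <<'E'
from h import *
d=cam("scene"); cv2.imwrite("pics/end.png",d["pixels"][:,:,::-1])
e=cam("top"); cv2.imwrite("pics/endt.png",e["pixels"][:,:,::-1]); print(manip.read_state()["joint_vel"])
E
python3 arc.py e4
```

```text
time: 21.98
eef_pos: [0.5557, 0.1837, 0.2564]
tcp_rot: [0.004, -0.036, 0.999, 0.003]
wrist_force: [-0.2, 2.1, 0.6]
grip_width: 0.0122
t 21.98 theta 0.8152 rad err 0.0032 dy 0.0004 turn err [0.005 0.008 0.004] F hop [-0.1, 2.1, 0.6] w 0.0122 tool z [ 0.008  0.005 -1.   ]
[-1.47003987e-03 -4.31656200e-04 -1.29736297e-03 -5.48208579e-05
  1.23432642e-03  7.35476653e-04]
```

View pics/end.png

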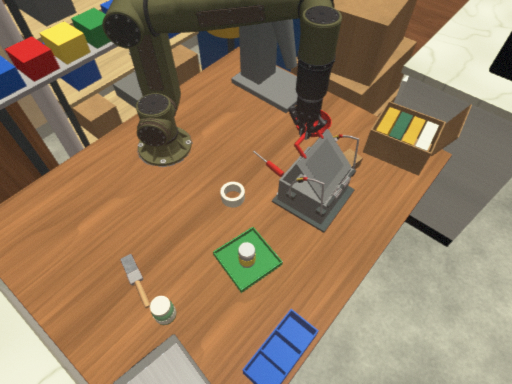

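View pics/endt.png

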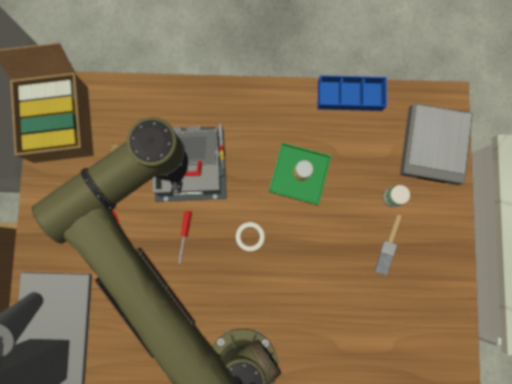

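View pics/e4.png

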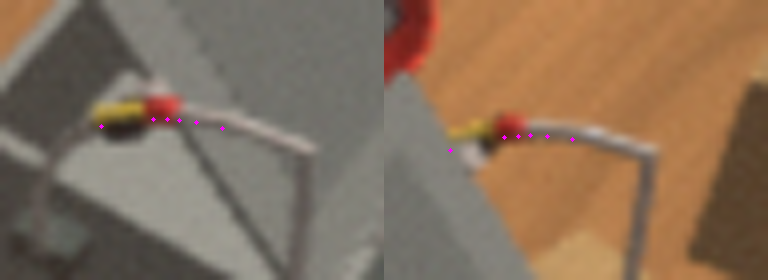

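Tin is upright in the tray (scene 247,254; top 303,169), the bystanders I can see have not moved, and the pointers sit on yellow with the hatch still. Handing in.

```bash
python3 - <<'E'
from station import manip
print(manip.close_job())
E
```

```text
the job is handed in; nothing more can be done
None
```

The job was handed in at about 22 s. The tin stands upright and released in the green tray. The gripper is holding the hatch still at about 0.8 rad, with both pointers on the yellow sections.

- **Tin:** I lifted it off the closed hatch, set it down in the tray and let go. The last pictures show it upright there.
- **Hatch:** I pinched the red bar and raised it to about 1.13 rad from the arm pose. The camera put the pointers at about 1.12 rad, clear above the red marks. I then brought it back down under grip without it flying up or slamming.
- **Last checks:** The angle was 0.815 rad from the arm pose and about 0.78 rad from the pointers. Over the last 0.5 s it moved less than 0.002 rad. The bar was still gripped, and the wrist force was about 2 N.
- **Bystanders:** The driver, tape, jar and brush look unmoved. The bowl and carton were mostly hidden behind the arm in the last pictures, so I could not check them fully.

**What disagreed:**
- **Tool height:** In the pictures the fingertips sat about 20–25 mm higher than the reported tool pose implied. I went by the pictures when setting the bar grip height.
- **Bar radius:** The tool path ran about 3 mm outside the 215 mm circle at the end, probably from the bar slipping slightly in the jaws.

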